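# Fit the adjustable wrench to the filter holder's nut and tighten it

## Robot

A 6-joint arm with a two-finger parallel gripper is mounted at the origin on a cart in front of the work surface, level with it; the furniture and walls round the work are solid. World frame = base frame: x ahead of the robot, y to its left, z up, the work surface at z = 0. Lengths are in m, angles in rad, forces in N, time in s.
With the tool pointing down it reaches from about 0.325 to 0.9 m from the base axis. Payload 6.1 kg.
Tool frame: the origin (TCP) lies at the very end of the fingers, on their centre line; the grasp point (between the pads) lies 19 mm behind it; z points along the fingers, y is the direction in which the jaws open and shut (so a half turn about z gives the same grasp; the last joint's range is limited). The gripper opens to 85 mm and grips with 20 to 120 N. Pads are 22 mm wide; open, the fingers measure 114 mm over their backs; the gripper's body (76 mm by 85 mm) begins 54 mm behind the grasp point. The pads swing forward as they close: fully open they stand 13 mm farther back than shut.
Start: joints at [1.051, 0.22, 1.526, -0, 1.395, -0.126], TCP at [0.24, 0.577, 0.202] pointing down, gripper open.
Joint ranges: [-2.98, 2.98], [-0.91, 2.08], [0.09, 2.57], [-1.24, 4.39], [0.2, 2.65], [-2.68, 2.68]. Speed limits (rad/s): [2.57, 2.57, 3.01, 3.14, 3.14, 3.14].

## Interface

Orientations are given as a 3x3 rotation matrix whose columns are the frame's x, y, z axes.
In Python, from workcell import bot gives the robot as it stands.
- The arm moves only by the tool move_arm, never from a script. Its argument "plan" is a list of rows, each an object with "offset": the shift along the world's x, y, z in mm, a list of three; "twist": the turn, a rotation vector about the world's x, y, z in rad, a list of three. A call has 1 to 20 rows; each row shifts and turns the commanded pose from where the row before left it; what a row does not reach is not made up. A row lasts 1/8 s, in which the tool goes at most 62.5 mm and 10.7 degrees, less where a joint would pass 70% of its speed; a pose out of reach is approached as far as the arm can. A call is refused whole if a number of a shift passes 62.5 or a number of a turn 0.188, either way. A call with a gripper value outside its range is refused whole. "fingers" is the finger opening in mm, from 0 to 85.4, set as the call begins (left out, the last holds). The fingers move at their own pace and stop on an object; "grip_force" is the grip in N (left out, the last holds). Time passes only in rows, so rows that do not move let the fingers close. It gives the time, the measured TCP pose, the force and the opening at its end, in the units of the state.
- bot.state(): the state, without advancing time (a new reading comes with each control period).
- bot.get_image(name): name is "scene" or "top" or "wrist"; returns (picture, depth): 420x560x3 uint8, red, green, blue; 420x560 float32, m along the optical axis (not along the pixel's ray), 0 where there is no reading.
- bot.calibration(name): a dict with "K" (3x3 intrinsics, pixels), "dist_coeffs" ([k1, k2, p1, p2, k3] as OpenCV has them; the pictures are not rectified), "extrinsics" (4x4, takes a point from world to camera coordinates). Camera axes: x right, y up, looking along -z (the intrinsics and any distortion apply to the point x, -y, -z); pixel columns grow to the right and rows downward; lengths in m; the calibration is good to about 2 mm. A picture is of the moment at which its call begins: read the wrist's pose just before it. calibration takes no time and is no camera call; for the wrist camera it gives the pose at the moment of the call.
- bot.finish_job(): hands the job in, once; it reports no verdict.
The state is a dict: "clock": time; "q": joint angles; "dq": joint speeds; "effort": joint torques, N m; "position": TCP position; "eef_rot": TCP orientation; "wrist_force": force on the tool from outside, world axes, zero at the start; "ft_torque": the same for the moment, N m; "opening": opening from 0.0 (shut) to 1.0 (fully open).
Only numpy, scipy, OpenCV 4.12 (cv2) and the standard library are available. Lean on these libraries where they do the work, as an engineer would, in place of code of your own. Each camera call takes 0.05 s, during which the arm holds its last target. There are 200 camera calls.

## Task

The adjustable wrench lies on the filter holder with its jaws loosely around the brass nut. Roll the wrench's worm under a light fingertip until the jaws just fit the nut with no slack, then swing the wrench by its blue handle clockwise (seen from above) until the nut comes up firm against its stop, about 7 N on the handle and never more than 14 N. Leave the wrench on the nut, let go, and do not disturb the bottles, the vial or the well plate.

Things in the scene. Friction and masses are not known exactly. Their poses are not given: they have to be found in the camera images.
- nut_top (a point): centre of the top of the hexagonal brass nut (36 mm across flats, 41.6 mm across corners, 17 mm tall) in the middle of the round stainless filter holder (190 mm across, flat lid 45 mm above the worktop; the nut's top is 62.5 mm above the worktop, nothing stands on it). A short brass port points from the holder's side
- mouth (a point): middle of the wrench's jaw mouth (half-way up the wrench's thickness), where the nut's centre sits when the jaws fit. The wrench lies flat on the lid, 250 mm long and 15 mm thick, steel, about 0.45 kg. Axes: x from the handle toward the open end of the jaws, z up, y toward the movable jaw. The steel fixed jaw is on the -y side, the movable jaw on +y
- worm_top (a point): top of the black knurled worm roller (22 mm diameter, 16 mm wide across the wrench), 46 mm from the mouth toward the handle; its top is 29 mm above the lid, 11.5 mm above the nut's top, so a fingertip can cross it. The lid with all on it is sprung: gives about 1 mm per 1.6 N pressed, some 6 mm at most, then it is hard. Turning it takes about 4 N along the stroke: press 6 to 9 N, never over 20 N
- handle (a point): middle of the grip area of the blue handle, 155 mm from the mouth along wrench -x; the handle is 22 mm wide, 18 mm thick (9 mm above and below this point), blue from 112 to 205 mm from the mouth, and overhangs the holder with about 43 mm of air under it. Axes as for mouth
- jaw (a joint): how far the jaw has been closed, m: 0 = 42 mm gap, 0.006 = 36 mm, snug on the nut. Stroking the worm's top toward the jaws (wrench +x) closes it 0.5 mm per rad, about 1.2 mm per 26 mm stroke; stroking back opens it. When the jaws are tight the worm stalls and the fingertip slips. The wrench may slide a few mm till its throat meets the nut. Starts 0.001 to 0.0035
- nut (a joint): angle the nut has been turned clockwise, rad: starts 0 to 0.05; it drags lightly (0.3 N m) and comes up against its stop somewhere from 0.7 to 1.0: to be felt
- stem (a joint): elastic twist of the nut's stem under the wrench's torque, rad clockwise, 80 N m per rad: 0 unloaded, 0.0136 = 1.08 N m = about 7 N at the handle point; too small to read well in the noise, so feel the force. Once against its stop the handle point gives about 1 mm per 3 N
- bottle_green_mid (a point): green-capped bottle, 46 mm across, 92 mm tall, its centre half-way up; a bystander
- bottle_red_mid (a point): red-capped bottle, 44 mm across, 98 mm tall, its centre; a bystander
- vial_blue_mid (a point): blue-capped vial, 22 mm across, 54 mm tall, its centre; a bystander
- well_plate: flat orange-white well plate 86x128x14 mm, centre of its underside; a bystander

How it is judged:
On the way, in this order (a step that is already met when the one before it is completed fails the run):
1. the jaws are rolled in until they fit the nut (slack under 0.9 mm) while the nut is still loose (value of joint jaw above 0.0051 m and value of joint nut below 0.25 rad), for 0.2 s.
2. the nut is against its stop and pulled firm (at least 0.6 N m, 4 N at the handle) (value of joint nut above 0.82 rad and value of joint stem above 0.0075 rad), for 0.1 s.
At the end, for the whole second after the job is handed in: The nut is within 0.04 rad of its stop and no longer under load (stem twist under 0.007 rad), the jaws still fit it with under 1.2 mm slack, the wrench lies flat on the holder with its mouth within 8 mm of the nut's centre, and is released (value of joint nut above 0.81 rad and value of joint jaw above 0.0048 m and value of joint stem below 0.007 rad and horizontal distance between mouth and nut_top below 0.008 m and height (world z) of mouth below 0.058 m and angle between mouth's own z axis and vertical below 0.06 rad and velocity of joint nut below 0.05 rad/s); the robot touches nothing.
It fails at once if the worm is pressed with more than 20 N (contact force between anything else and worm above 20 N).
It fails at once if the nut is overtightened (over 2.16 N m, about 14 N at the handle point) (value of joint stem above 0.027 rad).
It fails at once if the nut is turned with slack jaws (over 1.3 mm), which rounds its corners (value of joint nut above 0.25 rad and value of joint jaw below 0.0047 m).
It fails at once if a bystander is moved more than 20 mm (distance of any of bottle_green_mid, bottle_red_mid, vial_blue_mid, well_plate from where it was at the start of the episode above 0.02 m).
It also fails if it takes over 72 s, if anything falls off the work surface, if the arm or the gripper's body presses on something with over 40 N, if the wrist force passes 120 N, or if a joint passes its speed limit or range.

## Working session

There is one attempt and no reset: what is moved stays moved. The work goes in short steps, Python scripts to look and compute and a tool call to move; the robot and the scene stay as the last step left them, time stands still between calls to the robot, and variables do not carry over. Pictures are saved under pics/ and viewed, about 8 in all and at most 12, crops included, and the job is handed in when it is done.

Besides the shell and the picture viewer there is one more tool, called after ">>>" as name(argument=value, ...) on one line, values as JSON. move_arm: Moves the arm, as the interface text tells. Its arguments: {"type":"object","properties":{"plan":{"type":"array"},"fingers":{"type":"number"},"grip_force":{"type":"number"}},"required":["plan"]}

```bash
mkdir -p pics
cat > h.py <<'E'
import numpy as np, cv2
from workcell import bot
def grab(n,fn=None):
    c=bot.calibration(n); im,d=bot.get_image(n)
    if fn: cv2.imwrite('pics/'+fn,im[:,:,::-1])
    return im,d,c
def ray(c,uv):
    K=np.array(c['K']);D=np.array(c['dist_coeffs']);T=np.array(c['extrinsics'])
    p=cv2.undistortPoints(np.array(uv,float).reshape(-1,1,2),K,D).reshape(-1,2)
    d=np.c_[p[:,0],-p[:,1],-np.ones(len(p))]
    return -T[:3,:3].T@T[:3,3], d@T[:3,:3]
def onz(c,uv,z):
    o,d=ray(c,uv); return o+d*((z-o[2])/d[:,2])[:,None]
E
python3 - <<'E'
from h import *
s=bot.state();print(s['clock'],s['position'],s['wrist_force'])
for n in('scene','top'):
    im,d,c=grab(n,n+'0.png');T=np.array(c['extrinsics']);print(n,-T[:3,:3].T@T[:3,3],c['K'])
E
```

```text
0.0 [0.23948753 0.57657648 0.2014175 ] [ 0.61279192 -0.0463609   0.32883728]
scene [-0.16514315  0.68143864  0.45614973] [[420.44895069   0.         275.09722943]
 [  0.         420.44895069 204.48681061]
 [  0.           0.           1.        ]]
top [0.32971543 0.07527121 1.2591165 ] [[460.30679136   0.         275.00663761]
 [  0.         460.30679136 212.4769619 ]
 [  0.           0.           1.        ]]
```

View pics/top0.png

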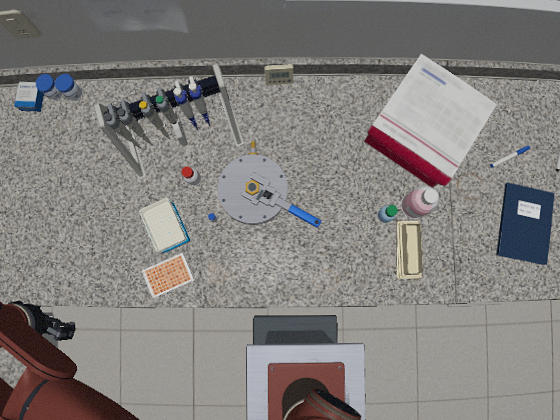

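View pics/scene0.png

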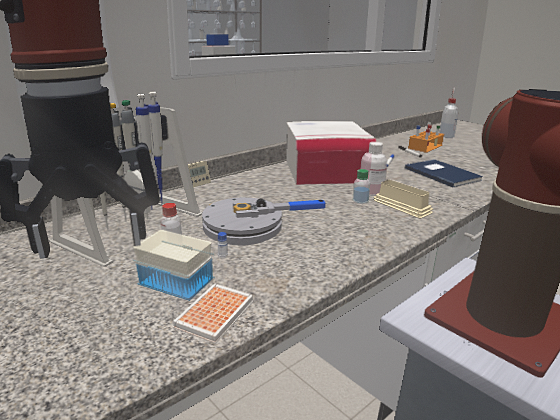

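The top view shows the nut at about (253,186), the worm at about (267,196) and the blue handle at about (304,215). The red bottle is at (189,174), the vial at (211,216) and the green bottle at (388,213). The scene view agrees, and the swing sector toward the robot is free.

Run:
```python
from h import *
im,d,c=grab('top')
hsv=cv2.cvtColor(im,cv2.COLOR_RGB2HSV)
roi=np.zeros(im.shape[:2],np.uint8);roi[165:240,225:335]=1
def cen(m,z,nm):
    m=(m&(roi>0)).astype(np.uint8);n,l,st,ce=cv2.connectedComponentsWithStats(m)
    i=1+st[1:,4].argmax();p=onz(c,[ce[i]],z)[0];print(nm,ce[i],st[i],p.round(4));return p,l==i
H,S,V=hsv[...,0],hsv[...,1],hsv[...,2]
n,_=cen((H>12)&(H<32)&(S>110)&(V>80),.0625,'nut')
b,m=cen((H>100)&(H<125)&(S>130),.0615,'blue')
ys,xs=np.nonzero(m);P=onz(c,np.c_[xs,ys],.0615);
vx,vy,_,_=cv2.fitLine(P[:,:2].astype(np.float32),cv2.DIST_L2,0,.01,.01).ravel();print('axis deg',np.degrees(np.arctan2(vy,vx)), 'from nut',np.degrees(np.arctan2(*(n-b)[[1,0]])), np.linalg.norm((n-b)[:2]))
t=(P[:,:2]-n[:2])@((b-n)[:2]/np.linalg.norm((b-n)[:2]));print(t.min(),t.max())
w,_=cen((V<60)&(roi>0),.07,'worm');print(np.linalg.norm((w-n)[:2]))
x0=cv2.resize(im[165:235,225:330],None,fx=7,fy=7,interpolation=cv2.INTER_CUBIC);cv2.imwrite('pics/crop.png',x0[:,:,::-1])
```

```text
nut [252.14102564 187.29487179] [246 180  13  15  78] [0.5676 0.1387 0.0625]
blue [303.87924528 215.34716981] [288 205  33  22 265] [0.4916 0.0029 0.0615]
axis deg 59.947052 from nut 60.75740048620292 0.15561951234913007
0.11226100719151996 0.20125983761887006
worm [267.33333333 194.33333333] [263 191   9   8  36] [0.5469 0.0984 0.07  ]
0.04529172563596101
```

View pics/crop.png

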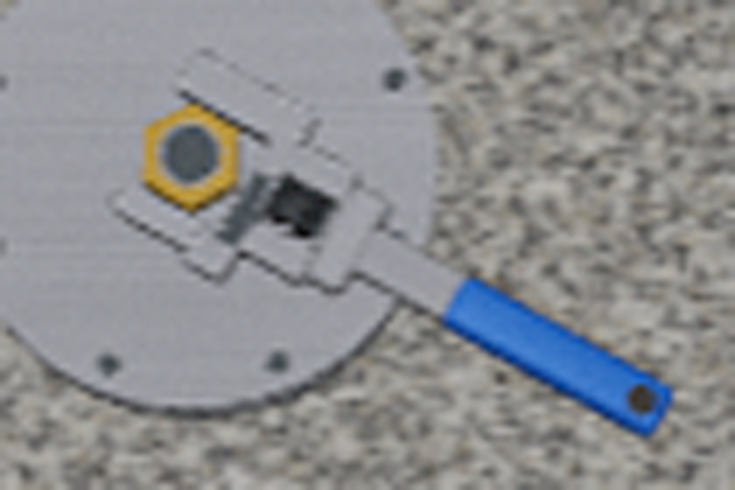

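Run:
```python
from h import *
s=bot.state();R=np.array(s['eef_rot']);print(R.round(3),s['q'],s['clock'])
print('tool x heading deg',np.degrees(np.arctan2(R[1,0],R[0,0])))
```

```text
[[-0.923  0.384 -0.001]
 [ 0.384  0.923 -0.001]
 [ 0.    -0.002 -1.   ]] [ 1.05087094e+00  2.21045889e-01  1.52736258e+00 -1.34876256e-05
  1.39471003e+00 -1.26147597e-01] 0.15
tool x heading deg 157.43832302107486
```

>>> move_arm(plan=[{"offset": [40, -60, 0], "twist": [0, 0, 0]}, {"offset": [40, -60, 0], "twist": [0, 0, 0]}, {"offset": [40, -60, 0], "twist": [0, 0, 0]}, {"offset": [40, -60, 0], "twist": [0, 0, 0]}, {"offset": [40, -60, 0], "twist": [0, 0, 0]}, {"offset": [40, -60, 0], "twist": [0, 0, 0]}], fingers=0)

```text
clock: 0.9
position: [0.4485, 0.2633, 0.2024]
eef_rot: [[-0.924, 0.384, 0.0], [0.384, 0.924, 0.0], [-0.0, 0.0, -1.0]]
wrist_force: [1.2, 0.1, 0.1]
opening: 0.002
```

>>> move_arm(plan=[{"offset": [9, -17, -10], "twist": [0, 0, -0.169]}, {"offset": [9, -17, -10], "twist": [0, 0, -0.169]}, {"offset": [9, -17, -10], "twist": [0, 0, -0.169]}, {"offset": [9, -17, -10], "twist": [0, 0, -0.169]}, {"offset": [9, -17, -10], "twist": [0, 0, -0.169]}, {"offset": [9, -17, -10], "twist": [0, 0, -0.169]}, {"offset": [9, -17, -10], "twist": [0, 0, -0.169]}, {"offset": [9, -17, -10], "twist": [0, 0, -0.169]}, {"offset": [9, -17, -10], "twist": [0, 0, -0.169]}, {"offset": [9, -17, -10], "twist": [0, 0, -0.169]}, {"offset": [0, 0, 0], "twist": [0, 0, 0]}, {"offset": [0, 0, 0], "twist": [0, 0, 0]}])

```text
clock: 2.4
position: [0.5376, 0.0956, 0.1026]
eef_rot: [[0.488, 0.873, -0.0], [0.873, -0.488, 0.0], [0.0, -0.0, -1.0]]
wrist_force: [0.6, 0.8, -0.5]
opening: 0.005
```

Run:
```python
from h import *
s=bot.state();print(s['position'],s['wrist_force'])
im,d,c=grab('wrist','w1.png')
```

```text
[0.53756949 0.09558391 0.10263871] [ 0.5564267   0.83219909 -0.53023366]
```

View pics/w1.png

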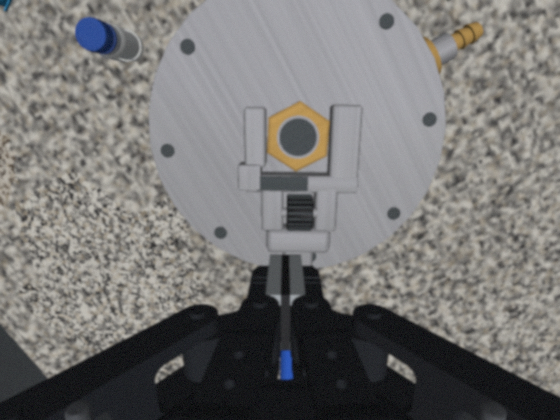

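The wrist view shows the nut at (298,136), the worm at (299,212) and the closed fingertips at about (286,258).

Run:
```python
from h import *
im,d,c=grab('wrist')
hsv=cv2.cvtColor(im,cv2.COLOR_RGB2HSV)
m=((hsv[...,0]>10)&(hsv[...,0]<32)&(hsv[...,1]>110)).astype(np.uint8);m[:,380:]=0
k,_=cv2.findContours(m[80:190],0,2);k=max(k,key=cv2.contourArea)+[0,80]
h=cv2.convexHull(k);M=cv2.moments(h);uv=[M['m10']/M['m00'],M['m01']/M['m00']]
n=onz(c,[uv],.0625)[0];w=onz(c,[[300,212]],.072)[0]
print(uv,n,w,'dist',np.linalg.norm((w-n)[:2]))
u=np.array([.494,.869]);v=np.array([-.869,.494]);print((w-n)[:2]@u,(w-n)[:2]@v)
print('tcp pix check: worm edges', onz(c,[[285,212],[314,212]],.072))
```

```text
[297.54402726561625, 136.1320817968488] [0.57048691 0.13899886 0.0625    ] [0.55043095 0.09983935 0.072     ] dist 0.04399669046193808
-0.043937258627052105 -0.0019161685206502289
tcp pix check: worm edges [[0.54257836 0.1042241  0.072     ]
 [0.5577618  0.09574575 0.072     ]]
```

>>> move_arm(plan=[{"offset": [4.5, -7, -10], "twist": [0, 0, 0]}, {"offset": [0, 0, -10], "twist": [0, 0, 0]}, {"offset": [0, 0, -7], "twist": [0, 0, 0]}, {"offset": [0, 0, -2.5], "twist": [0, 0, 0]}, {"offset": [0, 0, -1], "twist": [0, 0, 0]}, {"offset": [0, 0, 0], "twist": [0, 0, 0]}])

```text
clock: 3.25
position: [0.5425, 0.0882, 0.0722]
eef_rot: [[0.491, 0.871, 0.0], [0.871, -0.491, 0.0], [0.0, 0.0, -1.0]]
wrist_force: [0.3, -0.1, 0.1]
opening: 0.003
```

>>> move_arm(plan=[{"offset": [0, 0, -1.5], "twist": [0, 0, 0]}, {"offset": [0, 0, -1.5], "twist": [0, 0, 0]}, {"offset": [0, 0, 0], "twist": [0, 0, 0]}])

```text
clock: 3.62
position: [0.5422, 0.0881, 0.0689]
eef_rot: [[0.491, 0.871, -0.0], [0.871, -0.491, -0.0], [-0.0, -0.0, -1.0]]
wrist_force: [-0.6, 0.4, 0.0]
opening: 0.003
```

>>> move_arm(plan=[{"offset": [0, 0, 6], "twist": [0, 0, 0]}, {"offset": [3, 5, 0], "twist": [0, 0, 0]}, {"offset": [0, 0, -2], "twist": [0, 0, 0]}, {"offset": [0, 0, -2], "twist": [0, 0, 0]}, {"offset": [0, 0, 0], "twist": [0, 0, 0]}])

```text
clock: 4.25
position: [0.5449, 0.0931, 0.0705]
eef_rot: [[0.491, 0.871, -0.001], [0.871, -0.491, -0.0], [-0.0, -0.001, -1.0]]
wrist_force: [0.2, -0.4, -0.1]
opening: -0.0
```

>>> move_arm(plan=[{"offset": [0, 0, -1.5], "twist": [0, 0, 0]}, {"offset": [0, 0, 0], "twist": [0, 0, 0]}])

```text
clock: 4.5
position: [0.5452, 0.0931, 0.0693]
eef_rot: [[0.491, 0.871, -0.0], [0.871, -0.491, -0.0], [-0.0, -0.0, -1.0]]
wrist_force: [-0.1, 0.5, 0.4]
opening: 0.004
```

Run:
```python
from h import *
s=bot.state();print(s['position'],s['wrist_force'])
a=grab('wrist')[0];b=grab('scene')[0]
a=cv2.resize(a[180:330,200:400],None,fx=2.5,fy=2.5);b=cv2.resize(b[130:280,180:340],None,fx=2.5,fy=2.5)
cv2.imwrite('pics/c2.png',np.hstack([a[:375,50:430],b])[:,:,::-1])
```

```text
[0.5451849  0.09306874 0.06931014] [-0.09487561  0.54461212  0.35047026]
```

View pics/c2.png

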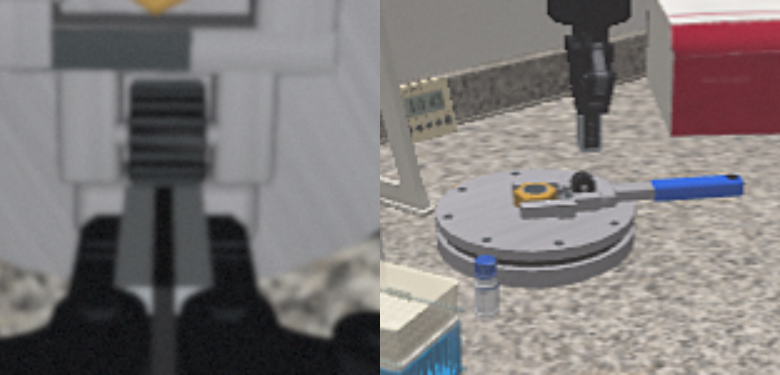

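The crop shows the fingertips stopping right behind the worm in the wrist view. In the scene view their end still looks above the worm, so I'll check this against projection and depth.

Run:
```python
from h import *
s=bot.state();p=np.array(s['position'])
im,d,c=grab('scene')
def proj(c,P):
    T=np.array(c['extrinsics']);q=(T[:3,:3]@np.array(P,float).T).T+T[:3,3];q=q*[1,-1,-1]
    return cv2.projectPoints(q,np.zeros(3),np.zeros(3),np.array(c['K']),np.array(c['dist_coeffs']))[0].reshape(-1,2), q[:,2]
print('scene tcp',proj(c,[p]),'worm',proj(c,[[.548,.099,.074]]),'nut',proj(c,[[.569,.139,.0625]]))
def pt(c,d,u,v):
    o,r=ray(c,[[u,v]]);return o+r[0]*d[v,u]
tip=(263,187)
for u,v in [(263,185),(261,188),(266,183),(261,200),(261,204),(240,206)]: print(u,v,pt(c,d,u,v).round(4))
im,d,c=grab('wrist'); print('wrist tcp',proj(c,[p]))
for u,v in [(284,212),(284,230),(284,245),(284,258),(290,270)]: print(u,v,pt(c,d,u,v).round(4))
```

```text
scene tcp (array([[263.47345081, 200.24985951]]), array([0.99975299])) worm (array([[260.83835824, 198.76912068]]), array([0.99625343])) nut (array([[242.07311981, 204.75732925]]), array([0.99100917]))
263 185 [0.535  0.1031 0.1136]
261 188 [0.544  0.1017 0.1032]
266 183 [0.5312 0.0973 0.1183]
261 200 [0.5446 0.1013 0.0726]
261 204 [0.541  0.1043 0.0643]
240 206 [0.569  0.1451 0.061 ]
wrist tcp (array([[284.66284882, 246.93802572]]), array([0.18553093]))
284 212 [0.5536 0.1085 0.0641]
284 230 [0.5503 0.1027 0.0734]
284 245 [0.5465 0.0959 0.0741]
284 258 [0.5506 0.1029 0.1082]
290 270 [0.5525 0.1017 0.1188]
```

Both cameras place the real fingertip about 25–30 mm higher than the reported TCP, so I'll descend by feel.

>>> move_arm(plan=[{"offset": [0, 0, -4], "twist": [0, 0, 0]}, {"offset": [0, 0, -4], "twist": [0, 0, 0]}, {"offset": [0, 0, -4], "twist": [0, 0, 0]}, {"offset": [0, 0, 0], "twist": [0, 0, 0]}])

```text
clock: 5.2
position: [0.5448, 0.0931, 0.0569]
eef_rot: [[0.491, 0.871, -0.001], [0.871, -0.491, -0.0], [-0.001, -0.001, -1.0]]
wrist_force: [-0.5, -0.1, -0.1]
opening: 0.002
```

Run:
```python
from h import *
s=bot.state();print(s['position'],s['wrist_force'])
im,d,c=grab('scene')
# column profile of the finger down to worm
for v in range(184,212,1):
    o,r=ray(c,[[262,v]]);print(v,(o+r[0]*d[v,262]).round(3),im[v,262])
a=grab('wrist')[0];b=im
a=cv2.resize(a[180:330,200:400],None,fx=2.5,fy=2.5);b=cv2.resize(b[160:235,220:300],None,fx=5,fy=5)
cv2.imwrite('pics/c3.png',np.hstack([a[:375,50:430],b])[:,:,::-1])
```

```text
[0.54484106 0.09312914 0.05685427] [-0.49528108 -0.10774153 -0.11154357]
184 [0.537 0.104 0.116] [48 46 46]
185 [0.537 0.105 0.113] [46 45 44]
186 [0.535 0.106 0.112] [48 45 47]
187 [0.535 0.106 0.11 ] [46 46 46]
188 [0.535 0.106 0.107] [48 48 49]
189 [0.534 0.107 0.105] [46 42 43]
190 [0.538 0.104 0.1  ] [51 49 50]
191 [0.535 0.106 0.1  ] [47 43 45]
192 [0.537 0.105 0.096] [47 46 46]
193 [0.535 0.106 0.095] [41 39 39]
194 [0.541 0.101 0.089] [72 71 75]
195 [0.539 0.102 0.087] [103 107 110]
196 [ 0.703 -0.032 -0.002] [184 180 174]
197 [ 0.699 -0.028 -0.002] [176 168 158]
198 [ 0.69  -0.022 -0.001] [134 127 124]
199 [0.551 0.093 0.071] [70 70 71]
200 [0.54  0.102 0.074] [63 64 64]
201 [0.541 0.101 0.071] [48 46 46]
202 [0.542 0.101 0.068] [46 43 43]
203 [0.541 0.101 0.066] [52 50 49]
204 [0.539 0.103 0.065] [116 115 117]
205 [0.537 0.104 0.063] [91 90 91]
206 [0.539 0.103 0.059] [76 73 72]
207 [0.536 0.105 0.059] [195 190 196]
208 [0.531 0.109 0.059] [193 189 195]
209 [0.525 0.114 0.06 ] [137 134 138]
210 [0.529 0.111 0.055] [96 95 96]
211 [0.529 0.111 0.052] [100  97 100]
```

View pics/c3.png

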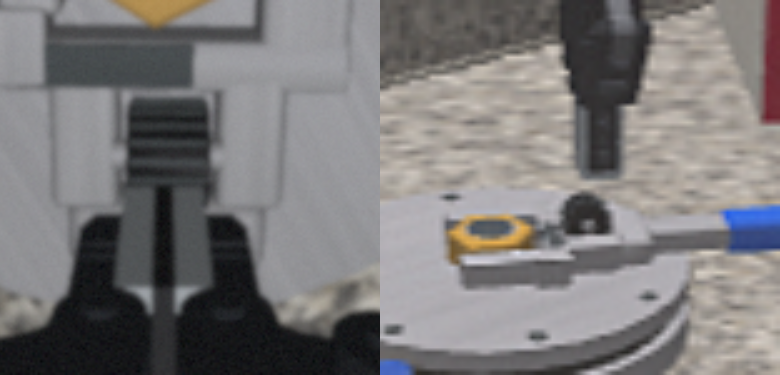

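>>> move_arm(plan=[{"offset": [-1, -2, -3], "twist": [0, 0, 0]}, {"offset": [0, 0, -3], "twist": [0, 0, 0]}, {"offset": [0, 0, -2], "twist": [0, 0, 0]}, {"offset": [0, 0, -2], "twist": [0, 0, 0]}, {"offset": [0, 0, 0], "twist": [0, 0, 0]}])

```text
clock: 5.92
position: [0.5442, 0.0911, 0.0473]
eef_rot: [[0.491, 0.871, -0.0], [0.871, -0.491, -0.0], [-0.0, -0.0, -1.0]]
wrist_force: [0.2, 0.4, 0.7]
opening: 0.0
```

>>> move_arm(plan=[{"offset": [0, 0, -1.5], "twist": [0, 0, 0]}, {"offset": [0, 0, -1.5], "twist": [0, 0, 0]}, {"offset": [0, 0, 0], "twist": [0, 0, 0]}])

```text
clock: 6.3
position: [0.5445, 0.0912, 0.0447]
eef_rot: [[0.491, 0.871, 0.0], [0.871, -0.491, 0.0], [0.0, 0.0, -1.0]]
wrist_force: [-0.9, 1.0, 2.4]
opening: 0.001
```

>>> move_arm(plan=[{"offset": [0, 0, -1.5], "twist": [0, 0, 0]}, {"offset": [0, 0, -1.5], "twist": [0, 0, 0]}, {"offset": [0, 0, 0], "twist": [0, 0, 0]}])

```text
clock: 6.68
position: [0.5446, 0.0911, 0.0419]
eef_rot: [[0.491, 0.871, 0.0], [0.871, -0.491, 0.0], [0.0, 0.0, -1.0]]
wrist_force: [-1.1, -0.8, 6.2]
opening: 0.0
```

>>> move_arm(plan=[{"offset": [1.5, 2.6, -0.5], "twist": [0, 0, 0]}, {"offset": [1.5, 2.6, 0], "twist": [0, 0, 0]}, {"offset": [1.5, 2.6, 0], "twist": [0, 0, 0]}])

```text
clock: 7.05
position: [0.5487, 0.0984, 0.0414]
eef_rot: [[0.491, 0.871, -0.001], [0.871, -0.491, -0.001], [-0.001, 0.0, -1.0]]
wrist_force: [-2.8, -2.3, 6.7]
opening: -0.001
```

>>> move_arm(plan=[{"offset": [1.5, 2.6, 0], "twist": [0, 0, 0]}, {"offset": [1.5, 2.6, 0], "twist": [0, 0, 0]}, {"offset": [1.5, 2.6, 0], "twist": [0, 0, 0]}])

```text
clock: 7.42
position: [0.5531, 0.1061, 0.0414]
eef_rot: [[0.491, 0.871, -0.001], [0.871, -0.491, -0.001], [-0.001, -0.0, -1.0]]
wrist_force: [-2.5, -2.3, 6.1]
opening: -0.001
```

>>> move_arm(plan=[{"offset": [1.5, 2.6, 0], "twist": [0, 0, 0]}, {"offset": [1, 1.7, 0], "twist": [0, 0, 0]}, {"offset": [0, 0, 8], "twist": [0, 0, 0]}, {"offset": [-7, -11.5, 2], "twist": [0, 0, 0]}, {"offset": [-6.5, -11, 0], "twist": [0, 0, 0]}, {"offset": [0, 0, -5], "twist": [0, 0, 0]}, {"offset": [0, 0, -2.5], "twist": [0, 0, 0]}, {"offset": [0, 0, -2], "twist": [0, 0, 0]}, {"offset": [0, 0, -0.5], "twist": [0, 0, 0]}])

```text
clock: 8.55
position: [0.5421, 0.0881, 0.041]
eef_rot: [[0.49, 0.871, -0.001], [0.871, -0.49, -0.001], [-0.001, -0.0, -1.0]]
wrist_force: [-3.6, -4.0, 5.3]
opening: 0.003
```

>>> move_arm(plan=[{"offset": [1.5, 2.6, 0], "twist": [0, 0, 0]}, {"offset": [1.5, 2.6, 0], "twist": [0, 0, 0]}, {"offset": [1.5, 2.6, 0], "twist": [0, 0, 0]}, {"offset": [1.5, 2.6, 0], "twist": [0, 0, 0]}])

```text
clock: 9.05
position: [0.5484, 0.0988, 0.0415]
eef_rot: [[0.49, 0.871, -0.0], [0.871, -0.49, -0.001], [-0.001, -0.0, -1.0]]
wrist_force: [-3.1, -3.7, 6.7]
opening: 0.001
```

>>> move_arm(plan=[{"offset": [1.5, 2.6, 0], "twist": [0, 0, 0]}, {"offset": [1.5, 2.6, 0], "twist": [0, 0, 0]}, {"offset": [1.5, 2.6, 0], "twist": [0, 0, 0]}, {"offset": [1.5, 2.6, 0], "twist": [0, 0, 0]}, {"offset": [0, 0, 8], "twist": [0, 0, 0]}, {"offset": [-6.5, -11, 2], "twist": [0, 0, 0]}, {"offset": [-5.5, -9.5, 0], "twist": [0, 0, 0]}, {"offset": [0, 0, -5], "twist": [0, 0, 0]}, {"offset": [0, 0, -2.5], "twist": [0, 0, 0]}, {"offset": [0, 0, -2.5], "twist": [0, 0, 0]}, {"offset": [1.5, 2.6, 0], "twist": [0, 0, 0]}, {"offset": [1.5, 2.6, 0], "twist": [0, 0, 0]}, {"offset": [1.5, 2.6, 0], "twist": [0, 0, 0]}, {"offset": [1.5, 2.6, 0], "twist": [0, 0, 0]}])

```text
clock: 10.8
position: [0.5479, 0.0991, 0.0413]
eef_rot: [[0.491, 0.871, -0.001], [0.871, -0.491, -0.001], [-0.001, -0.001, -1.0]]
wrist_force: [-4.4, -3.4, 6.2]
opening: -0.002
```

>>> move_arm(plan=[{"offset": [1.5, 2.6, 0], "twist": [0, 0, 0]}, {"offset": [1.5, 2.6, 0], "twist": [0, 0, 0]}, {"offset": [1.5, 2.6, 0], "twist": [0, 0, 0]}, {"offset": [1.5, 2.6, 0], "twist": [0, 0, 0]}, {"offset": [0, 0, 8], "twist": [0, 0, 0]}, {"offset": [-6.5, -11, 2], "twist": [0, 0, 0]}, {"offset": [-5.5, -9.5, 0], "twist": [0, 0, 0]}, {"offset": [0, 0, 0], "twist": [0, 0, 0]}])

```text
clock: 11.8
position: [0.5416, 0.0882, 0.0507]
eef_rot: [[0.492, 0.871, -0.001], [0.871, -0.492, 0.0], [-0.0, -0.001, -1.0]]
wrist_force: [-0.1, -1.0, -0.1]
opening: -0.004
```

```bash
cat > m.py <<'E'
from h import *
s=bot.state();print(s['clock'],s['position'],s['wrist_force'])
im,d,c=grab('wrist')
a=cv2.resize(im[60:260,200:400],None,fx=3,fy=3,interpolation=cv2.INTER_CUBIC)
import sys;cv2.imwrite('pics/'+sys.argv[1],a[:,:,::-1])
E
python3 m.py c4.png
```

```text
11.8 [0.54158297 0.0882207  0.05070697] [-0.08795965 -1.00626402 -0.08149754]
```

View pics/c4.png

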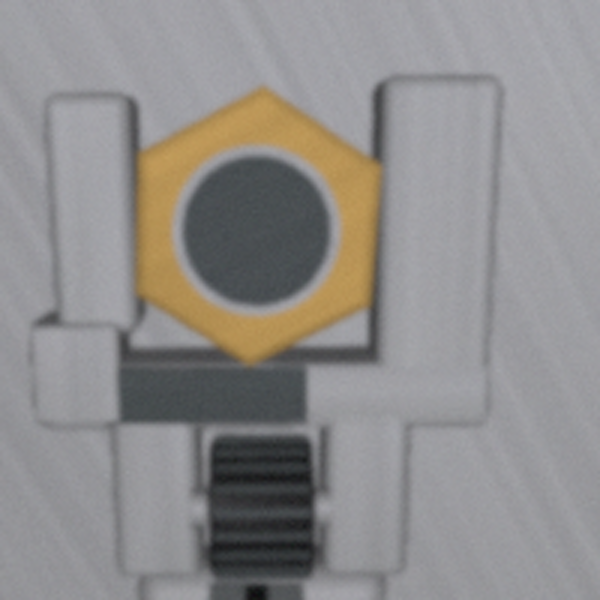

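The jaws nearly touch both flats now (137 and about 378 px in the crop). I'll stroke on to reach the stall.

>>> move_arm(plan=[{"offset": [1, 1.5, -5], "twist": [0, 0, 0]}, {"offset": [0, 0, -2.5], "twist": [0, 0, 0]}, {"offset": [0, 0, -2], "twist": [0, 0, 0]}, {"offset": [1.5, 2.6, 0], "twist": [0, 0, 0]}, {"offset": [1.5, 2.6, 0], "twist": [0, 0, 0]}, {"offset": [1.5, 2.6, 0], "twist": [0, 0, 0]}, {"offset": [1.5, 2.6, 0], "twist": [0, 0, 0]}])

```text
clock: 12.72
position: [0.5488, 0.1004, 0.0417]
eef_rot: [[0.491, 0.871, -0.002], [0.871, -0.491, -0.001], [-0.002, -0.001, -1.0]]
wrist_force: [-4.9, -3.5, 7.4]
opening: -0.005
```

>>> move_arm(plan=[{"offset": [1.5, 2.6, 0], "twist": [0, 0, 0]}, {"offset": [1.5, 2.6, 0], "twist": [0, 0, 0]}, {"offset": [1, 1.7, 0], "twist": [0, 0, 0]}])

```text
clock: 13.1
position: [0.5525, 0.1072, 0.0416]
eef_rot: [[0.49, 0.871, -0.002], [0.871, -0.49, -0.002], [-0.003, -0.001, -1.0]]
wrist_force: [-4.6, -4.3, 6.0]
opening: 0.001
```

>>> move_arm(plan=[{"offset": [0.5, 0.9, 0], "twist": [0, 0, 0]}, {"offset": [0, 0, 8], "twist": [0, 0, 0]}, {"offset": [-6.5, -11, 2], "twist": [0, 0, 0]}, {"offset": [-5, -8.5, 0], "twist": [0, 0, 0]}, {"offset": [0, 0, -5], "twist": [0, 0, 0]}, {"offset": [0, 0, -2.5], "twist": [0, 0, 0]}, {"offset": [0, 0, -2.5], "twist": [0, 0, 0]}, {"offset": [1.5, 2.6, 0], "twist": [0, 0, 0]}, {"offset": [1.5, 2.6, 0], "twist": [0, 0, 0]}, {"offset": [1.5, 2.6, 0], "twist": [0, 0, 0]}])

```text
clock: 14.35
position: [0.5461, 0.0964, 0.0416]
eef_rot: [[0.49, 0.871, -0.002], [0.871, -0.49, -0.002], [-0.002, -0.001, -1.0]]
wrist_force: [-3.9, -4.1, 5.9]
opening: -0.001
```

>>> move_arm(plan=[{"offset": [1.5, 2.6, 0], "twist": [0, 0, 0]}, {"offset": [1.5, 2.6, 0], "twist": [0, 0, 0]}, {"offset": [1, 1.7, 0], "twist": [0, 0, 0]}])

```text
clock: 14.72
position: [0.5499, 0.1033, 0.0416]
eef_rot: [[0.49, 0.872, -0.003], [0.872, -0.49, -0.002], [-0.003, -0.001, -1.0]]
wrist_force: [-5.7, -5.1, 5.9]
opening: 0.001
```

>>> move_arm(plan=[{"offset": [1.5, 2.6, 0], "twist": [0, 0, 0]}, {"offset": [1, 1.7, 0], "twist": [0, 0, 0]}])

```text
clock: 14.98
position: [0.5523, 0.1075, 0.0415]
eef_rot: [[0.49, 0.872, -0.003], [0.872, -0.49, -0.002], [-0.003, -0.002, -1.0]]
wrist_force: [-5.5, -5.2, 6.5]
opening: -0.001
```

>>> move_arm(plan=[{"offset": [0, 0, 8], "twist": [0, 0, 0]}, {"offset": [-6.5, -11, 2], "twist": [0, 0, 0]}, {"offset": [-5, -8.5, 0], "twist": [0, 0, 0]}, {"offset": [0, 0, 0], "twist": [0, 0, 0]}])

```text
clock: 15.48
position: [0.5412, 0.0881, 0.0512]
eef_rot: [[0.492, 0.871, -0.001], [0.871, -0.492, 0.0], [-0.0, -0.0, -1.0]]
wrist_force: [0.1, 0.1, -0.4]
opening: -0.0
```

```bash
python3 m.py c5.png
```

```text
15.475 [0.54116666 0.08808681 0.05123935] [ 0.05544095  0.10629149 -0.42389835]
```

View pics/c5.png

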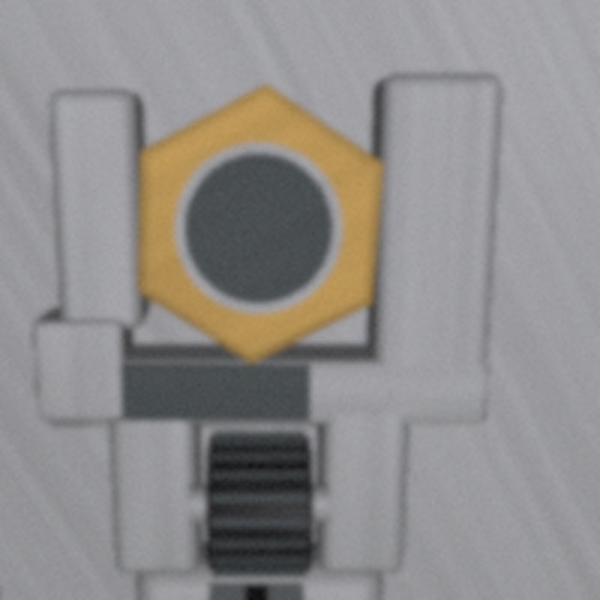

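The movable jaw has moved in about 6 px (53 against 47) and both jaws sit at the flats. I'll add strokes and track the jaw edge numerically to confirm the stall.

>>> move_arm(plan=[{"offset": [1, 1.5, -5], "twist": [0, 0, 0]}, {"offset": [0, 0, -3], "twist": [0, 0, 0]}, {"offset": [0, 0, -2.5], "twist": [0, 0, 0]}, {"offset": [1.5, 2.6, 0], "twist": [0, 0, 0]}, {"offset": [1.5, 2.6, 0], "twist": [0, 0, 0]}, {"offset": [1.5, 2.6, 0], "twist": [0, 0, 0]}, {"offset": [1.5, 2.6, 0], "twist": [0, 0, 0]}])

```text
clock: 16.4
position: [0.5482, 0.0999, 0.0413]
eef_rot: [[0.491, 0.871, -0.002], [0.871, -0.491, -0.002], [-0.002, -0.001, -1.0]]
wrist_force: [-4.8, -5.0, 7.4]
opening: 0.0
```

>>> move_arm(plan=[{"offset": [1.5, 2.6, 0], "twist": [0, 0, 0]}, {"offset": [1.5, 2.6, 0], "twist": [0, 0, 0]}, {"offset": [1, 1.7, 0], "twist": [0, 0, 0]}])

```text
clock: 16.77
position: [0.552, 0.1066, 0.0411]
eef_rot: [[0.49, 0.871, -0.002], [0.871, -0.49, -0.002], [-0.003, -0.001, -1.0]]
wrist_force: [-5.7, -5.7, 6.8]
opening: 0.001
```

>>> move_arm(plan=[{"offset": [0, 0, 8], "twist": [0, 0, 0]}, {"offset": [-6, -10.5, 2], "twist": [0, 0, 0]}, {"offset": [-5, -8.5, 0], "twist": [0, 0, 0]}, {"offset": [0, 0, 0], "twist": [0, 0, 0]}])

```text
clock: 17.27
position: [0.5411, 0.0879, 0.0507]
eef_rot: [[0.492, 0.871, -0.001], [0.871, -0.492, 0.0], [-0.0, -0.001, -1.0]]
wrist_force: [1.8, 0.3, 0.8]
opening: -0.001
```

```bash
cp pics/c4.png /tmp/; python3 m.py c6.png
cat > e.py <<'E'
import cv2,numpy as np
def prof(f):
    g=cv2.imread('pics/'+f,0).astype(float)
    for nm,r,x0,x1 in(('jaw',(180,270),30,110),('step',(350,400),15,70),('right',(180,270),460,530),('worm',(450,560),180,340)):
        p=cv2.GaussianBlur(g[r[0]:r[1]].mean(0)[None],(9,1),2)[0];q=np.gradient(p)[x0:x1];print(f,nm,x0+q.argmin(),x0+q.argmax(),end=' | ')
    print()
for f in('c4.png','c5.png','c6.png'):prof(f)
E
python3 e.py
```

```text
17.275 [0.54105192 0.08788309 0.05065718] [1.82398707 0.32402488 0.82600816]
c4.png jaw 48 58 | c4.png step 28 37 | c4.png right 488 498 | c4.png worm 209 313 | 
c5.png jaw 53 63 | c5.png step 33 41 | c5.png right 487 496 | c5.png worm 207 311 | 
c6.png jaw 53 62 | c6.png step 31 40 | c6.png right 488 497 | c6.png worm 207 311 |
```

The jaw edge did not move over the last stroke (width 434 then 435 px), so the worm has stalled and the jaws fit. Next I'll go beside the handle, with the pad's side facing it.

>>> move_arm(plan=[{"offset": [0, 0, 30], "twist": [0, 0, 0.157]}, {"offset": [-2, -12, 0], "twist": [0, 0, 0.157]}, {"offset": [-2, -12, 0], "twist": [0, 0, 0.157]}, {"offset": [-2, -12, 0], "twist": [0, 0, 0.157]}, {"offset": [-2, -12, 0], "twist": [0, 0, 0.157]}, {"offset": [-2, -12, 0], "twist": [0, 0, 0.157]}, {"offset": [-2, -12, 0], "twist": [0, 0, 0.157]}, {"offset": [-2, -12, 0], "twist": [0, 0, 0.157]}, {"offset": [-3, -12, 0], "twist": [0, 0, 0.157]}, {"offset": [-3, -6, 0], "twist": [0, 0, 0.157]}, {"offset": [0, 0, 0], "twist": [0, 0, 0]}, {"offset": [0, 0, 0], "twist": [0, 0, 0]}])

```text
clock: 18.82
position: [0.5219, -0.0131, 0.081]
eef_rot: [[-0.869, 0.494, 0.0], [0.494, 0.869, 0.0], [0.0, 0.0, -1.0]]
wrist_force: [0.1, 0.3, 0.5]
opening: 0.001
```

Run:
```python
from h import *
s=bot.state();print(s['position'],s['wrist_force'],s['q'])
im,d,c=grab('top')
hsv=cv2.cvtColor(im,cv2.COLOR_RGB2HSV);H,S=hsv[...,0],hsv[...,1]
m=((H>100)&(H<125)&(S>130)).astype(np.uint8);m[:195]=0;m[240:]=0;m[:,:270]=0;m[:,340:]=0
n,l,st,ce=cv2.connectedComponentsWithStats(m);i=1+st[1:,4].argmax();print(st[i],onz(c,[ce[i]],.0615))
a=im[150:260,220:360];im2,d2,c2=grab('scene')
cv2.imwrite('pics/c7.png',np.hstack([cv2.resize(a,(490,385)),cv2.resize(im2[130:240,220:340],(310,385))[:,:310]])[:,:,::-1])
```

```text
[ 0.52192466 -0.01311444  0.08095498] [0.06433491 0.32867986 0.52565243] [-1.76365555e-01  9.91354393e-02  1.90391905e+00  1.88481809e-04
  1.13848316e+00 -1.23046273e+00]
[295 207  25  20 203] [[ 0.48844294 -0.00248961  0.0615    ]]
```

View pics/c7.png

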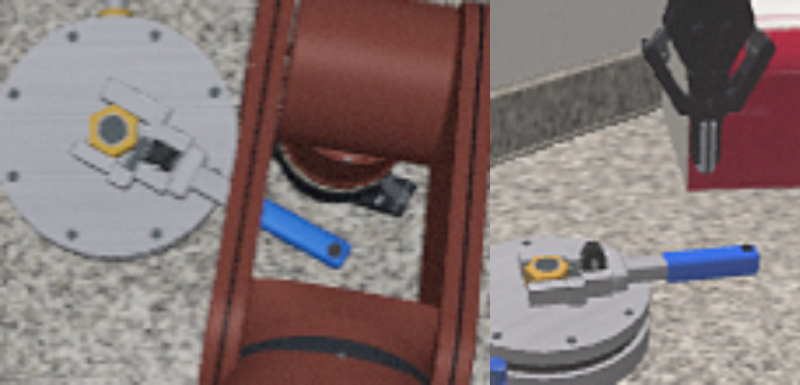

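The top view shows the handle clear and the gripper on its far side; in the scene view the tip is well above the handle. Descending.

>>> move_arm(plan=[{"offset": [0, 0, -15], "twist": [0, 0, 0]}, {"offset": [0, 0, -15], "twist": [0, 0, 0]}, {"offset": [0, 0, -15], "twist": [0, 0, 0]}, {"offset": [0, 0, -15], "twist": [0, 0, 0]}, {"offset": [0, 0, -8], "twist": [0, 0, 0]}, {"offset": [0, 0, -6], "twist": [0, 0, 0]}, {"offset": [0, 0, 0], "twist": [0, 0, 0]}])

```text
clock: 19.8
position: [0.5217, -0.0134, 0.0067]
eef_rot: [[-0.871, 0.492, -0.001], [0.492, 0.871, 0.0], [0.0, -0.0, -1.0]]
wrist_force: [0.4, -0.1, 0.2]
opening: 0.002
```

>>> move_arm(plan=[{"offset": [-4.3, 2.5, 0], "twist": [0, 0, 0]}, {"offset": [-4.3, 2.5, 0], "twist": [0, 0, 0]}, {"offset": [-2.6, 1.5, 0], "twist": [0, 0, 0]}, {"offset": [-2.6, 1.5, 0], "twist": [0, 0, 0]}])

```text
clock: 20.3
position: [0.5085, -0.0057, 0.0075]
eef_rot: [[-0.871, 0.491, 0.001], [0.491, 0.871, -0.001], [-0.002, -0.0, -1.0]]
wrist_force: [2.4, -2.5, 0.9]
opening: -0.004
```

Run:
```python
import numpy as np
n=np.array([569,139.]);p=np.array([508.5,-5.7]);r=p-n
def rot(a):return np.array([[np.cos(a),-np.sin(a)],[np.sin(a),np.cos(a)]])
prev=r;out=[]
for k in range(1,40):
    q=rot(-.03*k)@r;out.append((q-prev).round(1).tolist());prev=q
print(out)
```

```text
[[-4.3, 1.9], [-4.3, 2.0], [-4.2, 2.1], [-4.1, 2.3], [-4.1, 2.4], [-4.0, 2.5], [-3.9, 2.6], [-3.8, 2.7], [-3.7, 2.9], [-3.7, 3.0], [-3.6, 3.1], [-3.5, 3.2], [-3.4, 3.3], [-3.3, 3.4], [-3.2, 3.5], [-3.1, 3.6], [-3.0, 3.7], [-2.8, 3.7], [-2.7, 3.8], [-2.6, 3.9], [-2.5, 4.0], [-2.4, 4.1], [-2.3, 4.1], [-2.1, 4.2], [-2.0, 4.3], [-1.9, 4.3], [-1.7, 4.4], [-1.6, 4.4], [-1.5, 4.5], [-1.3, 4.5], [-1.2, 4.5], [-1.1, 4.6], [-0.9, 4.6], [-0.8, 4.6], [-0.7, 4.7], [-0.5, 4.7], [-0.4, 4.7], [-0.2, 4.7], [-0.1, 4.7]]
```

>>> move_arm(plan=[{"offset": [-4.3, 1.9, 0], "twist": [0, 0, -0.03]}, {"offset": [-4.3, 2.0, 0], "twist": [0, 0, -0.03]}, {"offset": [-4.2, 2.1, 0], "twist": [0, 0, -0.03]}, {"offset": [-4.1, 2.3, 0], "twist": [0, 0, -0.03]}, {"offset": [-4.1, 2.4, 0], "twist": [0, 0, -0.03]}])

```text
clock: 20.92
position: [0.487, 0.0055, 0.0071]
eef_rot: [[-0.786, 0.618, 0.0], [0.618, 0.786, -0.0], [-0.0, 0.0, -1.0]]
wrist_force: [2.4, -2.4, 2.8]
opening: 0.002
```

>>> move_arm(plan=[{"offset": [-4.0, 2.5, 0], "twist": [0, 0, -0.03]}, {"offset": [-3.9, 2.6, 0], "twist": [0, 0, -0.03]}, {"offset": [-3.8, 2.7, 0], "twist": [0, 0, -0.03]}, {"offset": [-3.7, 2.9, 0], "twist": [0, 0, -0.03]}, {"offset": [-3.7, 3.0, 0], "twist": [0, 0, -0.03]}])

```text
clock: 21.55
position: [0.4679, 0.0193, 0.0071]
eef_rot: [[-0.685, 0.728, 0.0], [0.728, 0.685, 0.0], [-0.0, 0.0, -1.0]]
wrist_force: [4.8, -1.7, 1.0]
opening: -0.0
```

>>> move_arm(plan=[{"offset": [-3.6, 3.1, 0], "twist": [0, 0, -0.03]}, {"offset": [-3.5, 3.2, 0], "twist": [0, 0, -0.03]}, {"offset": [-3.4, 3.3, 0], "twist": [0, 0, -0.03]}, {"offset": [-3.3, 3.4, 0], "twist": [0, 0, -0.03]}, {"offset": [-3.2, 3.5, 0], "twist": [0, 0, -0.03]}])

```text
clock: 22.18
position: [0.4507, 0.0357, 0.007]
eef_rot: [[-0.569, 0.823, 0.0], [0.823, 0.569, -0.0], [-0.0, -0.0, -1.0]]
wrist_force: [4.0, -1.5, 1.0]
opening: 0.005
```

Run:
```python
from h import *
s=bot.state();print(s['position'],s['wrist_force'])
im,d,c=grab('top');b=grab('wrist')[0]
cv2.imwrite('pics/c8.png',np.hstack([cv2.resize(im[150:260,200:340],(440,346)),cv2.resize(b,(360,346))])[:,:,::-1])
```

```text
[0.45072082 0.03571019 0.00700765] [ 4.00179241 -1.52214215  1.04813037]
```

View pics/c8.png

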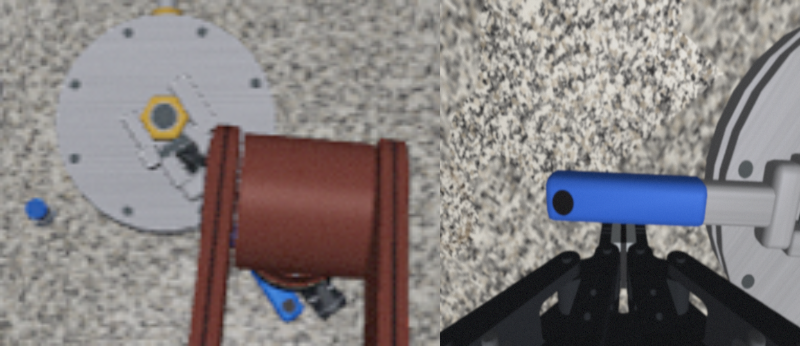

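Both views show the wrench turned about 0.45 rad, still fitted on the nut, with the fingers pushing at mid-handle. I'll go on, more slowly near the stop.

>>> move_arm(plan=[{"offset": [-3.1, 3.6, 0], "twist": [0, 0, -0.03]}, {"offset": [-3.0, 3.7, 0], "twist": [0, 0, -0.03]}, {"offset": [-2.8, 3.7, 0], "twist": [0, 0, -0.03]}, {"offset": [-2.7, 3.8, 0], "twist": [0, 0, -0.03]}, {"offset": [-2.6, 3.9, 0], "twist": [0, 0, -0.03]}])

```text
clock: 22.9
position: [0.4363, 0.0543, 0.0069]
eef_rot: [[-0.439, 0.898, -0.0], [0.898, 0.439, -0.0], [-0.0, -0.0, -1.0]]
wrist_force: [3.5, -2.1, 1.3]
opening: -0.001
```

>>> move_arm(plan=[{"offset": [-1.2, 2.0, 0], "twist": [0, 0, -0.015]}, {"offset": [-1.2, 2.0, 0], "twist": [0, 0, -0.015]}, {"offset": [0, 0, 0], "twist": [0, 0, 0]}])

```text
clock: 23.28
position: [0.4339, 0.0584, 0.0068]
eef_rot: [[-0.414, 0.91, -0.001], [0.91, 0.414, 0.0], [0.0, -0.001, -1.0]]
wrist_force: [2.1, -1.0, 1.1]
opening: -0.001
```

>>> move_arm(plan=[{"offset": [-1.2, 2.0, 0], "twist": [0, 0, -0.015]}, {"offset": [-1.1, 2.1, 0], "twist": [0, 0, -0.015]}, {"offset": [0, 0, 0], "twist": [0, 0, 0]}])

```text
clock: 23.65
position: [0.4316, 0.0625, 0.0068]
eef_rot: [[-0.387, 0.922, -0.001], [0.922, 0.387, 0.0], [0.0, -0.001, -1.0]]
wrist_force: [1.0, -1.8, 0.9]
opening: 0.001
```

>>> move_arm(plan=[{"offset": [-1.1, 2.1, 0], "twist": [0, 0, -0.015]}, {"offset": [0, 0, 0], "twist": [0, 0, 0]}])

```text
clock: 23.9
position: [0.4305, 0.0646, 0.0069]
eef_rot: [[-0.373, 0.928, -0.001], [0.928, 0.373, 0.0], [0.0, -0.001, -1.0]]
wrist_force: [0.8, -3.0, 0.9]
opening: -0.003
```

>>> move_arm(plan=[{"offset": [-1.0, 2.1, 0], "twist": [0, 0, -0.015]}, {"offset": [0, 0, 0], "twist": [0, 0, 0]}])

```text
clock: 24.15
position: [0.4295, 0.0667, 0.0068]
eef_rot: [[-0.359, 0.933, -0.001], [0.933, 0.359, 0.0], [0.0, -0.001, -1.0]]
wrist_force: [0.3, -1.9, 1.2]
opening: 0.001
```

>>> move_arm(plan=[{"offset": [-1.0, 2.1, 0], "twist": [0, 0, -0.015]}, {"offset": [0, 0, 0], "twist": [0, 0, 0]}])

```text
clock: 24.4
position: [0.4285, 0.0688, 0.0068]
eef_rot: [[-0.345, 0.939, -0.001], [0.939, 0.345, 0.0], [0.0, -0.001, -1.0]]
wrist_force: [-0.4, -3.6, 0.8]
opening: 0.001
```

>>> move_arm(plan=[{"offset": [-1.0, 2.1, 0], "twist": [0, 0, -0.015]}, {"offset": [0, 0, 0], "twist": [0, 0, 0]}])

```text
clock: 24.65
position: [0.4276, 0.0709, 0.0069]
eef_rot: [[-0.33, 0.944, -0.001], [0.944, 0.33, 0.0], [0.0, -0.0, -1.0]]
wrist_force: [-0.9, -2.3, 0.8]
opening: -0.0
```

>>> move_arm(plan=[{"offset": [-0.9, 2.1, 0], "twist": [0, 0, -0.015]}, {"offset": [0, 0, 0], "twist": [0, 0, 0]}])

```text
clock: 24.9
position: [0.4268, 0.073, 0.0069]
eef_rot: [[-0.316, 0.949, -0.0], [0.949, 0.316, 0.0], [0.0, -0.0, -1.0]]
wrist_force: [-1.4, -2.5, 0.0]
opening: -0.0
```

>>> move_arm(plan=[{"offset": [-0.9, 2.1, 0], "twist": [0, 0, -0.015]}, {"offset": [0, 0, 0], "twist": [0, 0, 0]}])

```text
clock: 25.15
position: [0.4259, 0.0752, 0.0069]
eef_rot: [[-0.302, 0.953, -0.0], [0.953, 0.302, 0.0], [0.0, -0.0, -1.0]]
wrist_force: [-0.4, -2.2, 0.1]
opening: -0.002
```

>>> move_arm(plan=[{"offset": [-0.8, 2.2, 0], "twist": [0, 0, -0.015]}, {"offset": [0, 0, 0], "twist": [0, 0, 0]}])

```text
clock: 25.4
position: [0.4252, 0.0774, 0.0069]
eef_rot: [[-0.288, 0.958, -0.0], [0.958, 0.288, 0.0], [0.0, -0.0, -1.0]]
wrist_force: [-0.7, -2.0, -0.6]
opening: -0.003
```

>>> move_arm(plan=[{"offset": [-0.8, 2.2, 0], "twist": [0, 0, -0.015]}, {"offset": [0, 0, 0], "twist": [0, 0, 0]}])

```text
clock: 25.65
position: [0.4245, 0.0796, 0.007]
eef_rot: [[-0.273, 0.962, -0.0], [0.962, 0.273, 0.0], [0.0, 0.0, -1.0]]
wrist_force: [-0.5, -2.8, -1.5]
opening: 0.001
```

>>> move_arm(plan=[{"offset": [-0.7, 2.2, 0], "twist": [0, 0, -0.015]}, {"offset": [0, 0, 0], "twist": [0, 0, 0]}])

```text
clock: 25.9
position: [0.4238, 0.0815, 0.007]
eef_rot: [[-0.259, 0.966, -0.0], [0.966, 0.259, -0.0], [-0.0, -0.0, -1.0]]
wrist_force: [-1.3, -4.0, 0.3]
opening: 0.003
```

>>> move_arm(plan=[{"offset": [-0.7, 2.2, 0], "twist": [0, 0, -0.015]}, {"offset": [0, 0, 0], "twist": [0, 0, 0]}])

```text
clock: 26.15
position: [0.4229, 0.0836, 0.0069]
eef_rot: [[-0.244, 0.97, -0.001], [0.97, 0.244, -0.0], [-0.0, -0.001, -1.0]]
wrist_force: [-2.6, -5.2, 0.3]
opening: 0.002
```

>>> move_arm(plan=[{"offset": [-0.7, 2.2, 0], "twist": [0, 0, -0.015]}, {"offset": [0, 0, 0], "twist": [0, 0, 0]}])

```text
clock: 26.4
position: [0.4222, 0.086, 0.0069]
eef_rot: [[-0.23, 0.973, -0.0], [0.973, 0.23, 0.0], [0.0, -0.0, -1.0]]
wrist_force: [-1.9, -4.4, 0.0]
opening: 0.004
```

>>> move_arm(plan=[{"offset": [-0.6, 2.2, 0], "twist": [0, 0, -0.015]}, {"offset": [0, 0, 0], "twist": [0, 0, 0]}])

```text
clock: 26.65
position: [0.4216, 0.0882, 0.0069]
eef_rot: [[-0.215, 0.977, -0.0], [0.977, 0.215, -0.0], [-0.0, -0.0, -1.0]]
wrist_force: [-1.3, -4.4, 0.3]
opening: 0.0
```

>>> move_arm(plan=[{"offset": [-0.5, 2.2, 0], "twist": [0, 0, -0.015]}, {"offset": [0, 0, 0], "twist": [0, 0, 0]}])

```text
clock: 26.9
position: [0.421, 0.0901, 0.0069]
eef_rot: [[-0.201, 0.98, -0.001], [0.98, 0.201, -0.001], [-0.0, -0.001, -1.0]]
wrist_force: [-3.1, -5.4, 0.8]
opening: 0.002
```

>>> move_arm(plan=[{"offset": [-0.5, 2.2, 0], "twist": [0, 0, -0.015]}, {"offset": [0, 0, 0], "twist": [0, 0, 0]}])

```text
clock: 27.15
position: [0.4204, 0.092, 0.0069]
eef_rot: [[-0.186, 0.983, -0.001], [0.983, 0.186, -0.001], [-0.001, -0.001, -1.0]]
wrist_force: [-2.0, -7.6, 0.8]
opening: -0.001
```

>>> move_arm(plan=[{"offset": [-0.3, 1.2, 0], "twist": [0, 0, -0.007]}, {"offset": [0, 0, 0], "twist": [0, 0, 0]}])

```text
clock: 27.4
position: [0.4201, 0.093, 0.0068]
eef_rot: [[-0.179, 0.984, -0.001], [0.984, 0.179, -0.002], [-0.001, -0.001, -1.0]]
wrist_force: [-3.2, -8.5, 1.2]
opening: -0.004
```

>>> move_arm(plan=[{"offset": [-0.1, 0.8, 0], "twist": [0, 0, -0.005]}, {"offset": [0, 0, 0], "twist": [0, 0, 0]}, {"offset": [0, 0, 0], "twist": [0, 0, 0]}])

```text
clock: 27.78
position: [0.4199, 0.0936, 0.0068]
eef_rot: [[-0.174, 0.985, -0.001], [0.985, 0.174, -0.002], [-0.002, -0.002, -1.0]]
wrist_force: [-3.1, -9.4, 1.2]
opening: -0.005
```

>>> move_arm(plan=[{"offset": [-0.1, 0.5, 0], "twist": [0, 0, -0.003]}, {"offset": [0, 0, 0], "twist": [0, 0, 0]}, {"offset": [0, 0, 0], "twist": [0, 0, 0]}])

```text
clock: 28.15
position: [0.4198, 0.0939, 0.0068]
eef_rot: [[-0.171, 0.985, -0.001], [0.985, 0.171, -0.002], [-0.002, -0.002, -1.0]]
wrist_force: [-2.6, -10.2, 0.2]
opening: 0.003
```

Run:
```python
from h import *
s=bot.state();print(s['position'],s['wrist_force'])
im,d,c=grab('wrist')
hsv=cv2.cvtColor(im,cv2.COLOR_RGB2HSV);H,S=hsv[...,0],hsv[...,1]
m=((H>100)&(H<125)&(S>130)).astype(np.uint8);n,l,st,ce=cv2.connectedComponentsWithStats(m);i=1+st[1:,4].argmax()
ys,xs=np.nonzero(l==i);P=onz(c,np.c_[xs,ys],.0615)[:,:2].astype(np.float32)
f=cv2.fitLine(P,cv2.DIST_L2,0,.01,.01).ravel();print('handle c',P.mean(0),'heading',np.degrees(np.arctan2(f[1],f[0])),'start 60.4')
```

```text
[0.41981155 0.09392931 0.00681212] [ -2.61500362 -10.21500161   0.17997344]
handle c [0.417702   0.11878181] heading 7.9753246 start 60.4
```

The handle has swung about 0.91 rad and the push force is about 9.6 N against the stop. Backing off now, then lifting.

>>> move_arm(plan=[{"offset": [0.2, -1.5, 0], "twist": [0, 0, 0]}, {"offset": [0.3, -2, 0], "twist": [0, 0, 0]}, {"offset": [0.6, -4, 0], "twist": [0, 0, 0]}, {"offset": [2, -12, 0], "twist": [0, 0, 0]}, {"offset": [3, -18, 0], "twist": [0, 0, 0]}, {"offset": [0, 0, 25], "twist": [0, 0, 0]}, {"offset": [0, 0, 40], "twist": [0, 0, 0]}, {"offset": [0, 0, 50], "twist": [0, 0, 0]}, {"offset": [0, -40, 40], "twist": [0, 0, 0]}, {"offset": [0, -60, 0], "twist": [0, 0, 0]}, {"offset": [0, -60, 0], "twist": [0, 0, 0]}, {"offset": [0, -60, 0], "twist": [0, 0, 0]}, {"offset": [0, 0, 0], "twist": [0, 0, 0]}, {"offset": [0, 0, 0], "twist": [0, 0, 0]}])

```text
clock: 29.95
position: [0.4263, -0.1625, 0.1619]
eef_rot: [[-0.17, 0.985, 0.0], [0.985, 0.17, 0.001], [0.001, 0.0, -1.0]]
wrist_force: [0.4, 0.4, -0.2]
opening: 0.002
```

Run:
```python
from h import *
s=bot.state();print(s['position'],s['wrist_force'],s['clock'])
im,d,c=grab('top')
hsv=cv2.cvtColor(im,cv2.COLOR_RGB2HSV);H,S=hsv[...,0],hsv[...,1]
m=((H>100)&(H<125)&(S>130)).astype(np.uint8);m[:200]=0;m[280:]=0;m[:,:225]=0;m[:,340:]=0
n,l,st,ce=cv2.connectedComponentsWithStats(m);i=1+st[1:,4].argmax();print(st[i])
ys,xs=np.nonzero(l==i);P=onz(c,np.c_[xs,ys],.0615)[:,:2].astype(np.float32)
f=cv2.fitLine(P,cv2.DIST_L2,0,.01,.01).ravel();print('handle c',P.mean(0),'heading',np.degrees(np.arctan2(f[1],f[0])))
print('mouth-nut est', P.mean(0)+.157*f[:2]*np.sign(f[0]))
b=grab('scene')[0]
cv2.imwrite('pics/c9.png',np.hstack([cv2.resize(im[140:290,170:350],(432,360)),cv2.resize(b[150:270,170:290],(360,360))])[:,:,::-1])
```

```text
[ 0.42633847 -0.16247887  0.16193927] [ 0.38310303  0.40814067 -0.17506674] 29.95
[256 228  14  34 248]
handle c [0.4182078  0.11122955] heading 10.976573
mouth-nut est [0.5723355  0.14112355]
```

View pics/c9.png

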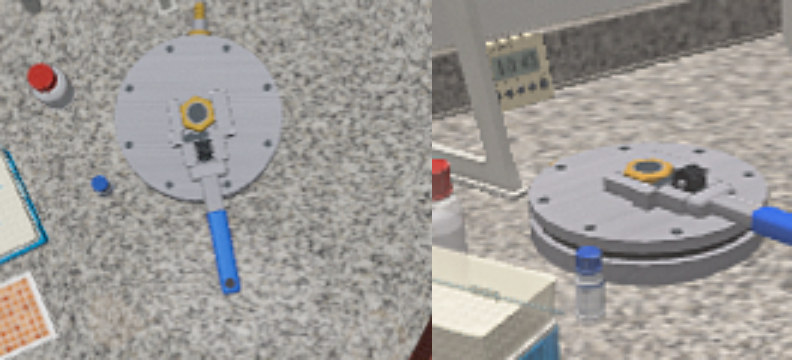

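```bash
python3 -c "
from h import *
print(bot.finish_job())"
```

```text
the job is handed in; nothing more can be done
None
```

I closed the jaws on the nut, swung it clockwise until it came up firm, let go, backed the arm clear and handed the job in at about 30 s.

- **Jaws:** I rolled the worm with five or six fingertip strokes, pressing about 6–7.5 N. Over the last stroke the jaw edge did not move (434 against 435 px), so the worm had stalled and the jaws fitted.
- **Swing:** I pushed the handle with the side of the closed fingers. It dragged at about 2–5 N, then rose to about 9.6 N on the handle against the stop. That is above your 7 N target but under the 14 N limit. The rise in the last steps was noisy, about 1.5–2.7 N/mm where 3 N/mm was expected.
- **Last check:** The wrench lies on the nut with its mouth about 4 mm from the nut's centre. The arm is well clear and the wrist force is about zero. By eye, the red bottle, vial and well plate look where they were. I did not check the green bottle at the end, but the arm worked well away from it.

**Checks that disagreed:**
- **Fingertip height:** The real fingertip is about 28 mm above the reported TCP. Both cameras and the contact with the worm showed this, so I worked by feel.
- **Nut angle:** The wrench turned 0.91 rad under load by the wrist camera, but 0.855 rad after release by the top camera. Some of the gap is spring-back and camera error. I never measured the nut's own angle, and the 0.855 reading is only about 0.04 above the 0.81 limit.

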